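# Set the hold-down stop and load the relief tiles

### The arm

A 7-joint arm with a two-finger parallel gripper is mounted at the origin on the work surface. World frame = base frame: x ahead of the robot, y to its left, z up, the work surface at z = 0. Lengths are in m, angles in rad, forces in N, time in s.
With the tool pointing down it reaches from about 0.425 to 0.95 m from the base axis. Payload 4.7 kg.
Tool frame: the origin (TCP) lies between the finger pads; the fingertips stand 25 mm ahead of it and the grasp point (between the pads) lies 6 mm ahead of it; x points along the fingers, z is the direction in which the jaws open and shut, and the axes are right-handed (so a half turn about x gives the same grasp; the last joint's range is limited). The gripper opens to 85 mm and grips with 20 to 120 N. Pads are 22 mm wide; open, the fingers measure 114 mm over their backs; the gripper's body (76 mm by 85 mm) begins 54 mm behind the grasp point. The pads swing forward as they close: fully open they stand 13 mm farther back than shut.
Start: joints at [-1.239, 0.469, -0.049, 1.532, 0.024, 1.141, -0.082], TCP at [0.238, 0.632, 0.256] pointing down, gripper open.
Joint ranges: [-2.59, 2.59], [-0.33, 1.99], [-1.39, 1.29], [0.1, 2.45], [-1.04, 4.18], [0.21, 1.99], [-2.66, 2.66]. Speed limits (rad/s): [2.57, 2.57, 3.14, 3.14, 3.14, 3.14, 3.14].

### API

Orientations are given as a 3x3 rotation matrix whose columns are the frame's x, y, z axes.
In Python, from rig import * gives the robot as it stands. Calls block until the motion is done:
- movep(position, orientation): joint-space move of the TCP to a pose.
- move_l(position, attitude=None, feed=0.15, until_force=None): straight line of the TCP; attitude=None keeps the orientation; feed is the mean speed in m/s. With until_force (N) it stops when the force on the tool has changed by that much, and returns True; else False.
- move_joints(angles): joint-space move.
- command_gripper(opening, newtons=None): finger opening in m; newtons is the grip in N (None keeps the last); returns when the fingers have stopped.
- sleep(seconds).
- inverse_kinematics(position, orientation): joint angles nearest the present ones, or None.
- sense(): the state.
- camera(name): name is "side" or "top"; returns (picture, depth): 400x640x3 uint8, red, green, blue; 400x640 float32, m along the optical axis (not along the pixel's ray), 0 where there is no reading.
- camera_params(name): a dict with "K" (3x3 intrinsics, pixels), "dist" ([k1, k2, p1, p2, k3] as OpenCV has them; the pictures are not rectified), "position" and "rotation" of the camera in the world. Camera axes: x right, y down, z forward; pixel columns grow to the right and rows downward; lengths in m; the calibration is good to about 2 mm. A picture is of the moment at which its call begins. camera_params takes no time and is no camera call.
A pose or a line that the arm cannot do raises Unreachable and nothing moves.
- finish_job(): hands the job in, once; it reports no verdict.
The state is a dict: "time_s": time; "joint_pos": joint angles; "qd": joint speeds; "joint_efforts": joint torques, N m; "position": TCP position; "tcp_rot": TCP orientation; "wrist_force": force on the tool from outside, world axes, zero at the start; "ft_torque": the same for the moment, N m; "finger_gap": finger opening in m.
Only numpy, scipy, OpenCV 4.12 (cv2) and the standard library are available. Lean on these libraries where they do the work, as an engineer would, in place of code of your own. Each camera call takes 0.05 s, during which the arm holds its last target. There are 200 camera calls.

### The job

Make the tile feed ready: take the steel setting block from its felt pad and slide its tongue under the stop foot, turn the stop screw clockwise with the slotted-screw driver (never with the fingers) until the block just drags beneath the sprung foot, then draw the block out without changing the setting, and put the block back on its pad the way it lay and the driver back upright in its wooden rest. Lay every relief tile flat, relief side up and side by side, in the feed tray, and lower the guard gently until it is fully shut. Leave the cup, bowl and jar alone.

Things in the scene. Friction and masses are not known exactly. Their poses are not given: they have to be found in the camera images.
- station: hold-down station, fixed: aluminium bed plate 170 (x) x 110 (y) x 12 mm, origin at the centre of its underside, front -x, z up. Two grey posts (x +50 to +85, y 21 to 35 either side) at the rear carry a bridge (x -15 to +85, 60 wide, z 62 to 80). The lane below is open at the front and between the posts, and has two side rails 5 mm high, 36 mm apart. Stands left or right of the middle
- bed (a point): point on the bed's top (z = 12 mm of the station) straight below the stop screw, 10 mm behind the station's centre (x = +10); axes as the station's. The free height between bed and bridge is 50 mm
- slot (a point): centre of the top of the stop screw's square steel head (38 x 38 x 14 mm, above the bridge). Its slot runs along this point's x axis: 30 long, 10 wide, 9 mm deep, closed at the ends. The point turns with the screw, z up, and lies 70 mm above the underside of the foot while the foot hangs free (less as the sprung foot is pushed up)
- stop_screw: the stop screw (origin on its axis, at the underside of the head). Right-hand, coarse: one full turn clockwise seen from above lowers screw, head and foot by 14 mm; it stays where it is left (about 0.12 N m to turn) and can be turned 8.2 rad from its highest position
- stop_foot: round steel foot 20 mm across under the screw; origin: centre of its underside, z up. Starts 3 to 6 mm above block height. Sprung: once it rests on the block, more turning presses with 1.5 N per mm (12 mm of spring). The block just drags at 1 to 6.5 N, best 3 N: 2 mm (0.9 rad of turning) past first touch. Block gone, the foot then hangs 0.5 to 4 mm lower than the block's 20 mm over the bed
- driver_grip (a point): centre of the driver's dark wooden grip, to hold it by: grip 34 (x) x 12 (y) x 45 mm high. Driver: loose, upright, 100 mm tall, 160 g; this point is 80 mm above the blade's end, z up. The blade (25 along x, 5 thick, 8 mm long, tapered) points down from a round shoulder 42 mm across, which sits on the screw's head or on the rest; so seated, it stands by itself
- driver_tip (a point): middle of the end of the driver's blade, 80 mm below driver_grip; same axes
- rest_top (a point): centre of the top of the driver's fixed wooden rest, 60 x 60 x 22 mm, with a square opening 32 x 32 mm right through, in which the blade hangs in any direction while the shoulder rests on top (blade end then 8 mm below this point)
- pad: the setting block's fixed felt pad, 130 (x) x 50 (y) x 4 mm, origin at the centre of its underside
- block_grip (a point): centre of the setting block's upright handle, to hold it by. Steel, loose, 220 g: flat tongue 120 (x) x 24 (y) x 20 mm thick; on its rear end a dark handle 25 (x) x 14 (y) mm rising 40 mm above the tongue. This point is 42 mm above the underside, 47.5 mm behind (-x of) the tongue's middle, 107.5 mm behind its front end. Starts on the pad, middle on middle
- block_tip (a point): middle of the upper front edge of the setting block's tongue (20 mm above the underside; x forward)
- tray: grey feed tray, fixed: outside 135 (x) x 160 (y) x 30 mm high, walls and floor 5 mm, inside 125 x 150 x 25 mm; origin at the centre of its underside, x towards the guard's hinge. Room for three tiles in a row along y, 48 mm apart. On the other side from the station
- guard (a joint): the clear, aluminium-edged guard over the tray: 0 is shut on its stop, 1.75 rad is fully open (starts there, leaning back past upright). It weighs 350 g and falls shut by itself if let go in front of upright
- guard_bar (a point): middle of the guard's steel handle bar: 12 mm thick, 110 mm long along the tray's y, on two posts 55 mm either side; 185 mm from the hinge, 53 mm beyond the guard's edge, so that fingers fit on both sides. Shut, it lies 46 mm above the bench and 47 mm in front of the tray
- guard_hinge (a point): middle of the guard's hinge line (along the tray's y), 34 mm above the bench. With the guard shut, the bar is 185 mm in front of it and 12 mm above it
- cup: bystander: white cup, 68 mm across, 65 mm high
- bowl: bystander: blue bowl, 100 mm across, 45 mm high
- jar: bystander: white jar with a dark lid, 56 mm across, 70 mm high
- tile1_mid (a point): centre of bisque relief tile 1 (if present): white, unglazed, 44 (x) x 36 (y) x 20 mm thick, 70 g, loose, with a low round boss 3 mm high on its upper face; z out of that face. Two or three tiles lie on the bench in the middle
- tile2_mid (a point): centre of bisque relief tile 2 (if present): white, unglazed, 44 (x) x 36 (y) x 20 mm thick, 70 g, loose, with a low round boss 3 mm high on its upper face; z out of that face. Two or three tiles lie on the bench in the middle
- tile3_mid (a point): centre of bisque relief tile 3 (if present): white, unglazed, 44 (x) x 36 (y) x 20 mm thick, 70 g, loose, with a low round boss 3 mm high on its upper face; z out of that face. Two or three tiles lie on the bench in the middle
Things that resemble listed ones, but are neither listed nor needed, are in the scene too. What is shaped like the part that bears tile2_mid but orange or purple is not meant.

How it is judged:
On the way, in this order (a step that is already met when the one before it is completed fails the run):
1. the setting block lies flat on the bed with its tongue under the stop foot (x of block_tip in the frame of bed above 0.01 m and y of block_tip in the frame of bed between -0.012 and 0.012 m and z of block_tip in the frame of bed between 0.017 and 0.0225 m and angle between block_tip's own z axis and vertical below 0.08 rad), for 0.2 s.
2. the screw is turned down until the foot presses on the block just enough to drag (1 to 7 N), the block still flat under it and not held (all of step 1 and contact force between stop_foot and block between 1 and 7 N and contact force between the fingers and block below 0.1 N), for 0.3 s.
3. the block is drawn clear of the foot with the setting kept (z of stop_foot in the frame of bed between 0.0155 and 0.0198 m and horizontal distance between block_tip and bed above 0.03 m), for 0.2 s.
At the end, for the whole second after the job is handed in: Guard shut (below 0.04 rad); free foot 15.5 to 19.8 mm above the bed; driver upright in its rest (within 12 mm); setting block upright on its pad, handle within 30 mm lengthwise and 20 mm sideways of its place; every tile present flat on the tray floor, relief up (value of joint guard below 0.04 rad and z of stop_foot in the frame of bed between 0.0155 and 0.0198 m and horizontal distance between driver_tip and rest_top below 0.012 m and angle between driver_grip's own z axis and vertical below 0.12 rad and z of driver_tip in the frame of rest_top below -0.004 m and z of block_grip in the frame of pad between 0.042 and 0.05 m and angle between block_grip's own z axis and vertical below 0.1 rad and x of block_grip in the frame of pad between -0.0775 and -0.0175 m and y of block_grip in the frame of pad between -0.02 and 0.02 m and x of tile1_mid in the frame of tray between -0.0475 and 0.0475 m and y of tile1_mid in the frame of tray between -0.062 and 0.062 m and z of each of tile1_mid, tile2_mid, tile3_mid in the frame of tray below 0.02 m and angle between each of tile1_mid, tile2_mid, tile3_mid's own z axis and vertical below 0.15 rad and x of tile2_mid in the frame of tray between -0.0475 and 0.0475 m and y of tile2_mid in the frame of tray between -0.062 and 0.062 m and x of tile3_mid in the frame of tray between -0.0475 and 0.0475 m and y of tile3_mid in the frame of tray between -0.062 and 0.062 m); the robot touches nothing.
It fails at once if the guard is slammed (reaches its stop faster than 2.5 rad/s) (value of joint guard below 0.08 rad and velocity of joint guard below -2.5 rad/s).
It fails at once if the screw is turned with the fingers (contact force between the fingers and stop_screw above 2 N).
It fails at once if the foot is screwed down hard on the block (over 15 N) (contact force between stop_foot and block above 15 N).
It fails at once if the cup, bowl or jar is disturbed (moved over 30 mm) (distance of any of cup, bowl, jar from where it was at the start of the episode above 0.03 m).
Of tile1, tile2, tile3 only 2 to 3 are there at a start; the rules pass over those that are not, and their reading is None.
At some moment in a run one of tile1, tile2, tile3 may be knocked a few centimetres aside while the robot is not near it.
It also fails if it takes over 210 s, if anything falls off the work surface, if the arm or the gripper's body presses on something with over 40 N, if the wrist force passes 120 N, or if a joint passes its speed limit or range.

## Working session

There is one attempt and no reset: what is moved stays moved. The work goes in short steps, each a Python script; the robot and the scene stay as the last script left them, time stands still between calls to the robot, and variables do not carry over. Pictures are saved under pics/ and viewed, about 12 in all and at most 16, crops included, and the job is handed in when it is done.

```bash
ls; mkdir -p pics
python3 - <<'E'
from rig import *
import cv2, numpy as np
print(sense())
for n in("top","side"):
    p,d=camera(n); c=camera_params(n); print(n,c)
    cv2.imwrite(f"pics/{n}0.png",p[:,:,::-1]); np.savez(f"{n}0.npz",p=p,d=d)
E
```

```text
pics
{'time_s': 0.0, 'joint_pos': array([-1.23890816,  0.46948408, -0.04862191,  1.53372161,  0.02413618,
        1.1409911 , -0.08233646]), 'qd': array([-0.00026038, -0.00078504, -0.00121914, -0.00063379, -0.00090792,
        0.00039578, -0.00086791]), 'joint_efforts': array([ 1.71267569e-03, -5.10304284e+01, -4.60093108e-02, -2.37709647e+01,
        1.07599024e-02,  7.61198433e-03, -3.93469747e-06]), 'position': array([0.23807255, 0.63103803, 0.255221  ]), 'tcp_rot': array([[-6.21975111e-04, -9.35631248e-01,  3.52978442e-01],
       [-1.91868192e-03,  3.52978977e-01,  9.35629286e-01],
       [-9.99997966e-01, -9.53152246e-05, -2.01472290e-03]]), 'wrist_force': array([0.22184334, 0.03641497, 0.79775966]), 'ft_torque': array([-0.04899795,  0.00117612,  0.01498547]), 'finger_gap': 0.08514215785399115}
top {'K': array([[369.71362368,   0.        , 323.26296968],
       [  0.        , 369.71362368, 196.53360058],
       [  0.        ,   0.        ,   1.        ]]), 'dist': array([-0.03381455,  0.        ,  0.        ,  0.        ,  0.        ]), 'position': array([0.50602525, 0.00754262, 1.01834756]), 'rotation': array([[ 0.02346512, -0.99382158,  0.10848063],
       [-0.99932098, -0.02640048, -0.0257021 ],
       [ 0.02840724, -0.10780387, -0.99376625]])}
side {'K': array([[433.71009189,   0.        , 320.30705731],
       [  0.        , 433.71009189, 206.07148455],
       [  0.        ,   0.        ,   1.        ]]), 'dist': array([-0.06093942,  0.        ,  0.        ,  0.        ,  0.        ]), 'position': array([ 0.56100721, -0.60665824,  0.88409194]), 'rotation': array([[ 0.99562342, -0.07091404,  0.06087042],
       [-0.09330714, -0.791011  ,  0.60464483],
       [ 0.00527136, -0.6076782 , -0.79416586]])}
```

View pics/top0.png

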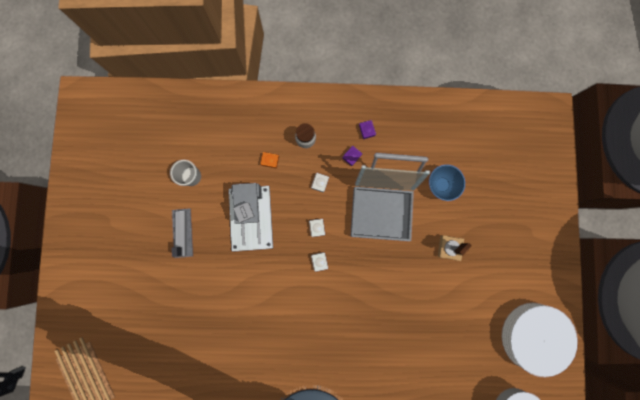

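View pics/side0.png

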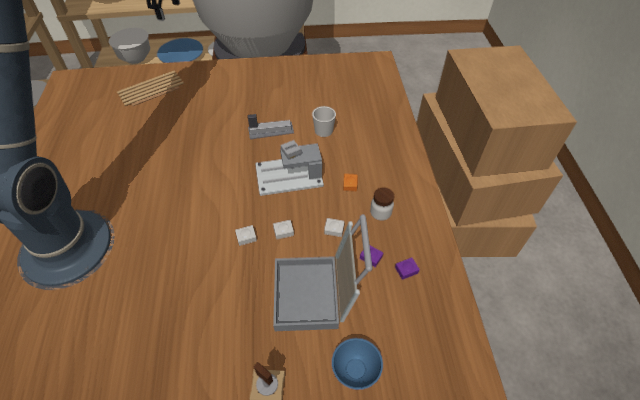

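Top: the station is at about (250,215), the pad and block at (182,232). Tiles are at (319,182), (316,228) and (319,262), the tray at (382,213), the guard bar at (400,157), and the driver and rest at (453,248). The decoys are orange and purple.

```bash
cat > h.py <<'E'
import numpy as np, cv2
from rig import *
def rays(n,uv):
    c=camera_params(n); uv=np.asarray(uv,float).reshape(-1,1,2)
    q=cv2.undistortPoints(uv,c["K"],c["dist"]).reshape(-1,2)
    return np.c_[q,np.ones(len(q))]@c["rotation"].T, c["position"]
def plane(n,uv,z):
    d,p=rays(n,uv); return p+d*((z-p[2])/d[:,2])[:,None]
def cloud(n,d):
    v,u=np.mgrid[0:400,0:640]
    r,p=rays(n,np.stack([u,v],-1).reshape(-1,2))
    w=(p+r*d.reshape(-1,1)).reshape(400,640,3); w[d==0]=np.nan; return w
def proj(n,P):
    c=camera_params(n); R=c["rotation"].T
    return cv2.projectPoints(np.asarray(P,float).reshape(-1,1,3),cv2.Rodrigues(R)[0],-R@c["position"],c["K"],c["dist"])[0].reshape(-1,2)
def two(uvt,uvs):
    (a,),p=rays("top",uvt);(b,),q=rays("side",uvs)
    s=np.linalg.lstsq(np.c_[a,-b],q-p,rcond=None)[0]; A=p+a*s[0];B=q+b*s[1]
    return (A+B)/2,np.linalg.norm(A-B)
def rect(mask):
    cs=cv2.findContours(mask.astype(np.uint8),cv2.RETR_EXTERNAL,cv2.CHAIN_APPROX_NONE)[0]
    return sorted([(cv2.contourArea(c),cv2.minAreaRect(c)) for c in cs if cv2.contourArea(c)>20],key=lambda t:-t[0])
def down(yaw):  # jaw direction (tool z) at angle yaw in world xy, tool x down
    z=np.array([np.cos(yaw),np.sin(yaw),0]);x=np.array([0,0,-1.]);return np.c_[x,np.cross(z,x),z]
def rz(a): return np.array([[np.cos(a),-np.sin(a)],[np.sin(a),np.cos(a)]])
E
python3 - <<'E'
from h import *
for n in("top","side"):
    f=np.load(f"{n}0.npz");p,d=f["p"],f["d"];w=cloud(n,d);hsv=cv2.cvtColor(p,cv2.COLOR_RGB2HSV)
    print(n,"zmed table",np.nanmedian(w[...,2]), np.nanstd(w[290:330,300:400,2]) if n=="top" else "")
    m=(hsv[...,1]<45)&(hsv[...,2]>100)&(w[...,2]<.12)&(w[...,2]>-.02)&(w[...,0]>.3)&(w[...,0]<.75)&(abs(w[...,1])<.45)
    for a,((cx,cy),(wd,hh),an) in rect(m)[:12]:
        P=plane(n,[[cx,cy]],.0)[0]; print(int(a),np.round([cx,cy,wd,hh,an],1),P.round(3), w[int(cy),int(cx)].round(3))
f=np.load("top0.npz");p=f["p"][:,:,::-1]; g=np.load("side0.npz")["p"][:,:,::-1]
A=cv2.resize(p[170:260,165:285],None,fx=6,fy=6,interpolation=cv2.INTER_CUBIC)
cv2.imwrite("pics/c1.png",A)
B=cv2.resize(g[100:200,235:345],None,fx=4,fy=4,interpolation=cv2.INTER_CUBIC)
C=cv2.resize(p[220:270,430:480],(300,300),interpolation=cv2.INTER_CUBIC)
D=np.zeros((400,300,3),np.uint8);D[:300]=C
cv2.imwrite("pics/c2.png",np.hstack([B,D]))
E
```

```text
top zmed table -0.0007584491483810796 0.0018411207073233595
2820 [382.3 213.5  59.1  50.    4.4] [ 0.574 -0.184  0.   ] [ 0.575 -0.182  0.004]
2507 [249.9 216.4  66.2  41.5  86.6] [0.557 0.181 0.   ] [0.552 0.165 0.109]
528 [184.5 172.   24.   29.   90. ] [0.675 0.368 0.   ] [0.674 0.367 0.005]
525 [182.  232.6  47.   17.9  86.6] [0.508 0.364 0.   ] [0.51  0.359 0.022]
203 [319.1 261.4  16.9  13.7  78.7] [ 0.439 -0.012  0.   ] [ 0.442 -0.011  0.023]
193 [316.5 227.2  16.4  13.4  81.9] [ 0.532 -0.002  0.   ] [ 0.532 -0.001  0.024]
184 [319.4 182.2  13.   15.8  18.4] [ 0.657 -0.007  0.   ] [ 0.654 -0.006  0.023]
88 [451.2 247.4  11.4  14.5  18.4] [ 0.485 -0.377  0.   ] [ 0.487 -0.363  0.036]
side zmed table -0.0011299290971075182 
4060 [304.9 291.   67.4  65.2  88.7] [ 0.572 -0.169  0.   ] [ 0.57  -0.171  0.005]
2287 [288.7 166.1  49.4  66.2  81.9] [0.555 0.213 0.   ] [0.554 0.146 0.072]
500 [324.8 120.9  29.8  22.7  80.5] [0.673 0.388 0.   ] [0.668 0.37  0.021]
481 [270.6 128.7  13.7  43.9  83.3] [0.508 0.369 0.   ] [0.508 0.349 0.021]
258 [245.5 234.8  16.1  18.2  74.7] [ 0.438 -0.005  0.   ] [ 0.44  -0.018  0.022]
256 [283.2 228.9  16.   17.9  76. ] [0.531 0.004 0.   ] [ 0.531 -0.006  0.018]
249 [333.8 227.   17.8  16.1   9.5] [ 0.656 -0.001  0.   ] [ 0.652 -0.014  0.023]
229 [266.7 385.7  18.5  21.3  85.9] [ 0.482 -0.367  0.   ] [ 0.485 -0.376  0.041]
67 [345.4 312.1   4.7  20.7  29.7] [ 0.656 -0.227  0.   ] [ 0.646 -0.263  0.085]
51 [340.4 247.4   4.1  23.   21.8] [ 0.665 -0.062  0.   ] [ 0.654 -0.116  0.089]
```

View pics/c1.png

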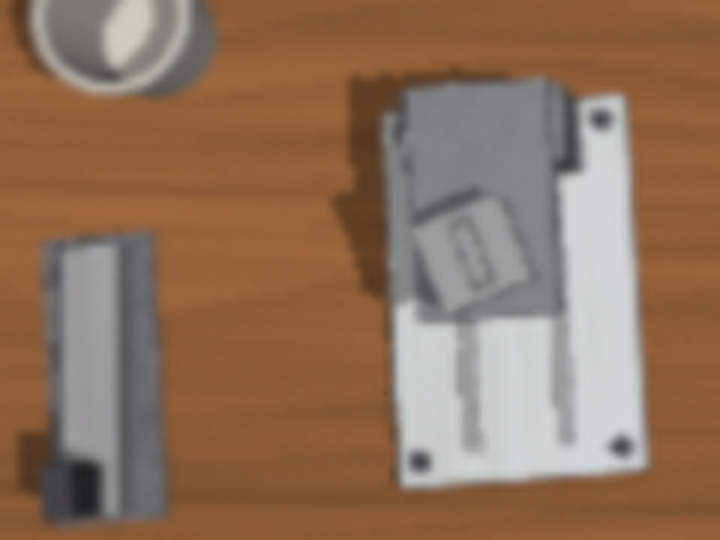

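View pics/c2.png

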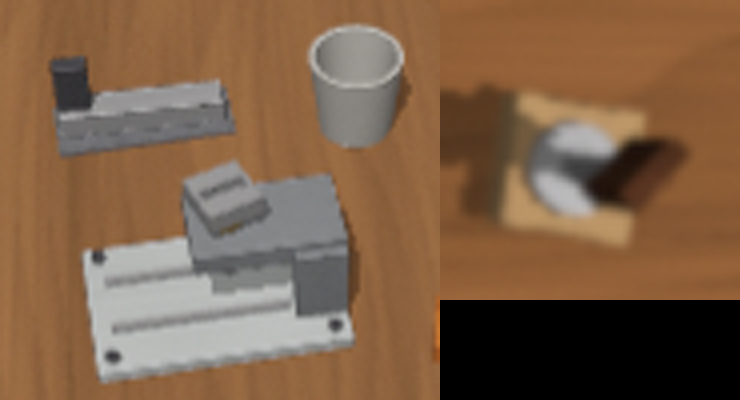

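The crops show these top-view pixels:
- Plate corners at (231.8,251.2), (273,247.8) and (269.2,186).
- Head turned about 20°, with the slot running from (242,207) to (245.5,217.5).
- Block handle at the front (low x) end of the pad.
- Driver leaning out of view because of parallax.

Next I'll compute the poses.

Run:
```python
from h import *
o=np.array([165,170.]);T=lambda l:o+np.array(l)/6-0.417*0
c=plane("top",T([[401,487],[648,467],[625,96]]),.012)
print("plate",c.round(4), "lens",np.linalg.norm(c[1]-c[0]),np.linalg.norm(c[2]-c[1]))
ax=c[2]-c[1];yaw=np.arctan2(ax[1],ax[0]);ay=c[0]-c[1];print("yaw",yaw,np.arctan2(ay[1],ay[0])-np.pi/2,"centre",(c[0]+c[2])/2)
h=plane("top",T([[413,233],[498,197],[537,278],[456,312]]),.106);print("head",h.mean(0),np.linalg.norm(np.diff(h,axis=0),axis=1)); e=h[1]-h[2];print("head yaw",np.arctan2(e[1],e[0]))
s=plane("top",T([[456,222],[477,218],[496,282],[472,290]]),.106); print("slot",s.mean(0)); e=(s[0]+s[1]-s[2]-s[3]);print(np.arctan2(e[1],e[0]))
# side head corners
os_=np.array([235,100.]);S=lambda l:os_+np.array(l)/4
h=plane("side",S([[182,182],[234,162],[268,200],[210,220]]),.106);print("head side",h.mean(0))
c=plane("side",S([[84,250],[100,378],[354,343]]),.012);print("plate side",c.round(4),(c[0]+c[2])/2)
p=plane("top",T([[42,243],[153,232],[167,515],[45,520]]),.004);e=p[1]-p[2];print("pad",p.round(4),p.mean(0),np.arctan2(e[1],e[0]))
p=plane("top",T([[72,460],[100,460],[100,514],[74,514]]),.064);print("handle",p.mean(0),p.round(4))
p=plane("top",T([[62,247],[118,240]]),.024);print("tip",p.mean(0))
p=plane("side",S([[52,62],[84,58]]),.064);print("handle side rear edge/top",p)
for n in("top","side"):
    f=np.load(f"{n}0.npz");p,d=f["p"],f["d"];w=cloud(n,d);hsv=cv2.cvtColor(p,cv2.COLOR_RGB2HSV)
    m=(hsv[...,1]<45)&(hsv[...,2]>150)&(w[...,2]<.05)&(w[...,0]>.3)&(abs(w[...,1])<.06)
    for a,r in rect(m):
        P=plane(n,cv2.boxPoints(r),.02); e=[P[1]-P[0],P[2]-P[1]]; L=[np.linalg.norm(x) for x in e]; E=e[int(np.argmax(L))]
        print(n,"tile",P.mean(0).round(4),np.round(L,4),"yaw x",np.arctan2(E[1],E[0])%np.pi)
    m=(hsv[...,2]<95)&(w[...,2]>.055)&(w[...,1]<-.3)&(w[...,1]>-.5)&(w[...,0]<.6)&(w[...,0]>.4)
    q=w[m];print("grip pts",len(q),np.nanmean(q,0),q.min(0),q.max(0)); t=q[q[:,2]>.105];
    if len(t)>2: print("top pts",len(t),t.mean(0),np.linalg.eigh(np.cov(t[:,:2].T)))
    uv=np.argwhere(m)[:,::-1]; print("px",uv.mean(0),uv.min(0),uv.max(0))
g=np.load("side0.npz")["p"][:,:,::-1]; f=np.load("top0.npz")["p"][:,:,::-1]
cv2.imwrite("pics/c3.png",np.hstack([cv2.resize(g[345:400,235:300],None,fx=6,fy=6,interpolation=cv2.INTER_CUBIC),cv2.resize(f[225:265,435:475],(330,330),interpolation=cv2.INTER_CUBIC)]))
```

```text
plate [[0.4619 0.2235 0.012 ]
 [0.4734 0.1135 0.012 ]
 [0.6409 0.1303 0.012 ]] lens 0.11057912007089203 0.16834622003831648
yaw 0.0998434642704967 0.1048154339367302 centre [0.55140913 0.176922   0.012     ]
head [0.56098741 0.17724788 0.106     ] [0.03757631 0.03721706 0.03564038]
head yaw 0.48738787752827384
slot [0.56178471 0.17759588 0.106     ]
0.3026705597611499
head side [0.56402403 0.17689298 0.106     ]
plate side [[0.466  0.2231 0.012 ]
 [0.4761 0.1087 0.012 ]
 [0.6425 0.1235 0.012 ]] [0.55425796 0.17327354 0.012     ]
pad [[0.5674 0.3939 0.004 ]
 [0.5737 0.3437 0.004 ]
 [0.4464 0.3298 0.004 ]
 [0.4427 0.3845 0.004 ]] [0.50754478 0.36295508 0.004     ] 0.1087311788575696
handle [0.46075817 0.34547876 0.064     ] [[0.4719 0.3523 0.064 ]
 [0.4722 0.3404 0.064 ]
 [0.4496 0.3391 0.064 ]
 [0.4493 0.3501 0.064 ]]
tip [0.56651417 0.36483537 0.024     ]
handle side rear edge/top [[0.44924978 0.35912218 0.064     ]
 [0.47196477 0.36130782 0.064     ]]
top tile [ 0.4401 -0.0121  0.02  ] [0.0351 0.043 ] yaw x 0.2223334541284112
top tile [ 0.5311 -0.003   0.02  ] [0.0347 0.0429] yaw x 
[... 453 characters left out ...]
454 243] [470 254]
side tile [ 0.4401 -0.0138  0.02  ] [0.0434 0.0376] yaw x 0.24097730278668425
side tile [ 0.6549 -0.0102  0.02  ] [0.038  0.0433] yaw x 2.848488285245033
side tile [ 0.5309 -0.0049  0.02  ] [0.0432 0.0375] yaw x 0.18031567450909894
side tile [0.7812 0.0306 0.02  ] [0.024  0.0479] yaw x 2.982054294913937
grip pts 214 [ 0.48612278 -0.37428958  0.10662303] [ 0.47089508 -0.38623867  0.07499396] [ 0.49968359 -0.35543844  0.11713348]
top pts 150 [ 0.48502252 -0.37205291  0.11350328] EighResult(eigenvalues=array([1.35422041e-05, 9.53961321e-05]), eigenvectors=array([[-0.71014856, -0.70405186],
       [-0.70405186,  0.71014856]]))
px [263.14018692 373.51869159] [254 362] [272 384]
```

View pics/c3.png

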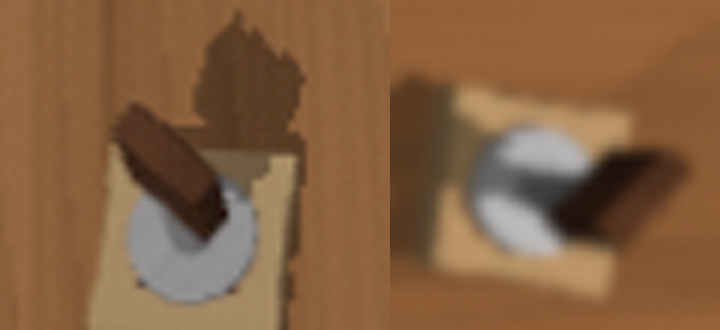

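The driver's grip x axis is at about 2.37 rad and upright. The handle top is the grey face; the dark face is its side, so the handle is at about (0.4605,0.356). I'll insert the block now and refine the driver and rest position in the same script.

```bash
cat >> h.py <<'E'
def pick(pos,yaw):
    c=[]
    for k in(0,np.pi):
        R=down(yaw+k);q=inverse_kinematics(np.array(pos),R)
        if q is not None:c.append((abs(q[6]),R))
    return min(c,key=lambda t:t[0])[1]
def grab(xy,zg,ang): return np.array([xy[0],xy[1],zg+.006])   # TCP for grasp point height zg
ST=np.array([.5528,.175]);SY=.10
def st(x,y=0): return ST+rz(SY)@[x,y]
BG=np.array([.4605,.356]);BY=.109
E
python3 - <<'E'
from h import *
print("disc",two([[452.3,248]],[[267,384.7]]))
R=pick([*BG,.2],BY+np.pi/2)
movep(np.array([*BG,.20]),R); command_gripper(.05)
p=np.array([*BG,.046+.007]); print(move_l(p,feed=.08,until_force=15)); command_gripper(0,60)
s=sense();print(s["finger_gap"],s["position"],s["time_s"])
move_l(np.array([*BG,.12]),feed=.1)
z=.012+.042+.007
R2=pick([*st(-.1375),.15],SY+np.pi/2); print(R[:,2],R2[:,2])
movep(np.array([*st(-.1375),.13]),R2)
move_l(np.array([*st(-.1375),z+.002]),feed=.08)
for n in("top","side"):
    p,_=camera(n); cv2.imwrite(f"pics/{n}1.png",p[:,:,::-1])
a=cv2.imread("pics/top1.png")[160:280,160:290];b=cv2.imread("pics/side1.png")[100:220,220:350]
cv2.imwrite("pics/m1.png",np.hstack([cv2.resize(a,None,fx=3,fy=3),cv2.resize(b,None,fx=3,fy=3)]))
print(sense()["wrist_force"],sense()["time_s"])
E
```

```text
disc (array([ 0.48438819, -0.3710625 ,  0.02258605]), np.float64(0.0012053495871952938))
False
0.013054671456894214 [0.46058414 0.35633229 0.05329316] 4.2917
[-0.10878429  0.99406538  0.        ] [-0.09983342  0.99500417  0.        ]
[-0.45106578 -0.07666175 -2.23883608] 7.0167
```

View pics/m1.png

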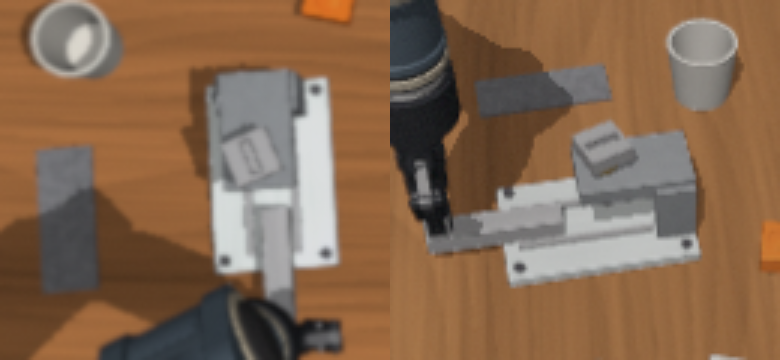

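The block is held straight, in front of the bridge and in the lane (tip at about (272,205) of the left half). Sliding it in.

Run:
```python
from h import *
z=.0613
r=move_l(np.array([*st(-.079),z+.0015]),feed=.06,until_force=12); print(r,sense()["position"],sense()["wrist_force"])
print(move_l(np.array([*st(-.079),z-.003]),feed=.02,until_force=6),sense()["position"])
command_gripper(.04); sleep(.2)
s=sense();print(s["wrist_force"],s["time_s"])
move_l(np.array([*st(-.079),.2]),feed=.2)
# driver
D=np.array([.4848,-.370]);R=pick([*D,.3],2.37+np.pi/2)
movep(np.array([.5,-.15,.32]),R); command_gripper(.045)
f,_=camera("top");g,_=camera("side")
cv2.imwrite("pics/top2.png",f[:,:,::-1]);cv2.imwrite("pics/side2.png",g[:,:,::-1])
a=f[160:280,160:290,::-1];b=g[100:220,220:350,::-1]
cv2.imwrite("pics/m2.png",np.hstack([cv2.resize(a,None,fx=3,fy=3,interpolation=2),cv2.resize(b,None,fx=3,fy=3,interpolation=2)]))
print(sense()["time_s"],sense()["joint_pos"])
```

```text
False [0.47364351 0.16705055 0.06270346] [-0.28918117 -0.08181484 -2.83382702]
True [0.47397568 0.16722014 0.0612897 ]
[-1.26879477 -0.6616276   0.19244968] 8.925
12.7 [-0.70291565  0.26426646  1.1235577   1.85101803 -0.25692613  1.1858755
 -1.83718237]
```

View pics/m2.png

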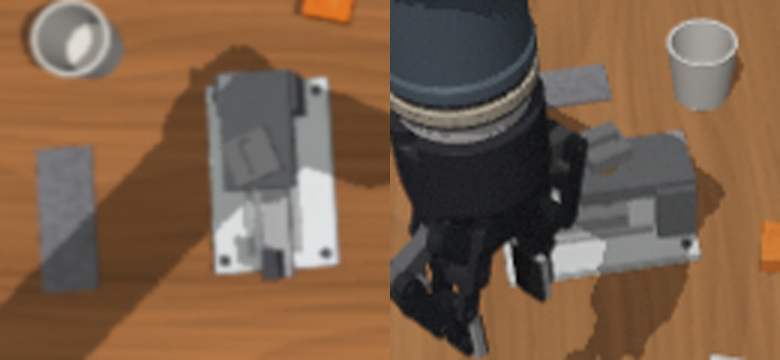

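The block's tongue is under the foot, between the rails. Now to refine the slot yaw and check the wrist range for turning.

Run:
```python
from h import *
os_=np.array([235,100.]);S=lambda l:os_+np.array(l)/4
h=plane("side",S([[182,182],[234,162],[268,200],[210,220]]),.106)
for i in range(4):
    e=h[(i+1)%4]-h[i]; print("edge",np.arctan2(e[1],e[0])%(np.pi/2),np.linalg.norm(e))
# edges numerically in upsampled top crop: bright head vs bridge
f=np.load("top0.npz")["p"];a=cv2.cvtColor(f,cv2.COLOR_RGB2GRAY)
print(a[198:226,230:258])
g=np.load("side0.npz")["p"];b=cv2.cvtColor(g,cv2.COLOR_RGB2GRAY);print(b[138:160,278:306])
P=[.5625,.177,.25]
for y in np.arange(-3,3.3,.5):
    q=inverse_kinematics(np.array(P),down(y)); print(round(y,2),None if q is None else q.round(2))
```

```text
edge 0.4203441404094585 0.037013317962071815
edge 0.49465480973593556 0.0408002163874807
edge 0.3645299425801545 0.039660978852767925
edge 0.43186279620538626 0.0384776732825017
[[126 124 108 107 123 130 130 131 131 131 131 130 130 131 131 131 131 131
  132 132 133 133 133 133 134 132 121  93]
 [125 129 122 116 125 130 132 132 130 131 129 129 129 130 130 131 131 131
  132 132 133 133 132 133 134 133 123 113]
 [125 130 127 120 126 130 132 131 131 130 129 129 128 125 126 130 132 132
  133 132 134 133 133 133 133 132 122 123]
 [125 132 128 119 127 132 132 131 131 129 123 122 116 105 107 121 127 131
  132 132 132 133 133 133 133 132 122 125]
 [125 131 127 117 128 132 131 130 125 117 103  97  95  91  99 113 123 128
  128 128 132 133 133 133 133 132 121 116]
 [125 132 126 115 127 129 125 118 104  96  89  90  97 109 124 136 144 142
  127 119 127 132 133 133 133 132 122 112]
 [126 132 127 115 120 118 103  97  92  94  98 109 124 139 148 153 155 152
  137 115 123 131 132 133 134 132 123 114]
 [126 132 129 115 101  96  92  97 109 119 126 135 138 143 153 156 157 155
  146 125 120 129 134 134 134
[... 4859 characters left out ...]
10 115 133 133 134 134 134
  133 133 134 134 134 134 134 135 135 136]]
-3.0 [ 0.43  0.61 -1.17  1.71  0.59  1.23  2.39]
-2.5 [-1.1   0.49  1.02  1.79 -0.46  1.12 -2.43]
-2.0 [-1.07  0.47  0.96  1.79 -0.42  1.11 -1.97]
-1.5 [-1.03  0.44  0.88  1.79 -0.38  1.1  -1.51]
-1.0 [-0.97  0.41  0.8   1.78 -0.33  1.08 -1.06]
-0.5 [-0.9   0.39  0.7   1.78 -0.28  1.07 -0.61]
0.0 [-0.81  0.37  0.56  1.78 -0.22  1.06 -0.17]
0.5 [-0.72  0.35  0.45  1.77 -0.17  1.06  0.29]
1.0 [ 0.33  0.52 -0.99  1.71  0.47  1.17  0.22]
1.5 [ 0.43  0.61 -1.17  1.71  0.59  1.23  0.61]
2.0 [ 0.43  0.61 -1.17  1.71  0.59  1.23  1.11]
2.5 [ 0.43  0.61 -1.17  1.71  0.59  1.23  1.61]
3.0 [ 0.43  0.61 -1.17  1.71  0.59  1.23  2.11]
```

The slot is parallel to the head's edges, at a yaw of about 0.43. Clockwise lowers q7, so I'll start with tool yaw at about 2.0. Now I'll grasp the driver and hover it over the head.

Run:
```python
from h import *
D=np.array([.4846,-.370])
R=down(2.37+np.pi/2-np.pi)
movep(np.array([*D,.22]),R);print(sense()["joint_pos"].round(2))
move_l(np.array([*D,.101]),feed=.1,until_force=15)
command_gripper(0,60);s=sense();print(s["finger_gap"],s["position"],s["wrist_force"])
move_l(np.array([*D,.28]),feed=.15)
print(sense()["wrist_force"])
H=np.array([.5625,.177]);a=.43+np.pi/2
movep(np.array([.5,-.05,.30]),down(1.4))
movep(np.array([*H,.24]),down(a));print(sense()["joint_pos"].round(2))
move_l(np.array([*H,.207]),feed=.1)
t,_=camera("top");g,_=camera("side");cv2.imwrite("pics/top3.png",t[:,:,::-1]);cv2.imwrite("pics/side3.png",g[:,:,::-1])
cv2.imwrite("pics/m3.png",np.hstack([cv2.resize(t[180:240,210:280,::-1],None,fx=5,fy=5,interpolation=2),cv2.resize(g[100:160,255:325,::-1],None,fx=5,fy=5,interpolation=2)]))
print(sense()["time_s"])
```

```text
[ 1.36  0.69 -1.18  1.69  0.67  1.23  0.82]
0.011101965292582746 [ 0.48461838 -0.37005909  0.10117204] [0.25715612 0.90243237 0.77168608]
[-0.12041049  0.12245303 -1.51046173]
[ 0.43  0.62 -1.17  1.72  0.61  1.22  1.1 ]
20.8
```

View pics/m3.png

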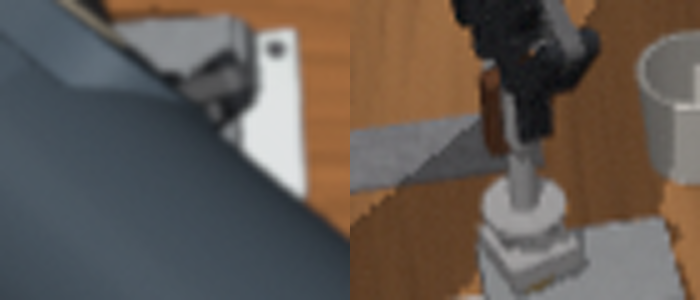

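The driver is upright above the head, roughly centred. Lowering by feel.

```bash
cat > seat.py <<'E'
from h import *
H=np.array([.5625,.177]);a=.43+np.pi/2
def press(p,R,zto=.176):
    move_l(np.array([*p,.198]),R,feed=.05)
    r=move_l(np.array([*p,zto]),R,feed=.02,until_force=5); s=sense()
    print(r,p.round(4),s["position"].round(4),(s["wrist_force"]).round(2),s["time_s"]);return s["position"][2]
E
python3 - <<'E'
from seat import *
z=press(H,down(a))
if z>.1895:
    for d in([.0025,0],[-.0025,0],[0,.0025],[0,-.0025]):
        z=press(H+rz(.43)@d,down(a))
        if z<.1895:break
E
```

```text
True [0.5625 0.177 ] [0.5626 0.1771 0.1868] [-0.74 -0.33  5.01] 21.7917
```

The contact height puts the shoulder at 0.1076, in the expected range, so the blade is seated and the foot is about 25.6 mm over the bed. Turning clockwise in steps, with light downward compliance.

```bash
cat >> seat.py <<'E'
def turn(total,z,yaw,step=.1):
    n=int(np.ceil(total/step));d=total/n;mt=0
    for i in range(n):
        yaw-=d; f=sense()["wrist_force"][2]+.8
        z-=.014*d/2/np.pi if f>1 else .0006
        if f>7: z-=-.0003
        movep(np.array([*H,z]),down(yaw)); s=sense(); mt=max(mt,abs(s["ft_torque"][2]))
        if i%4==0 or i==n-1: print(round(yaw,2),round(z,4),s["wrist_force"].round(1),s["ft_torque"].round(2),s["joint_pos"].round(2)[[0,6]],s["time_s"])
    return z,yaw
E
python3 - <<'E'
from seat import *
z,y=turn(1.2,sense()["position"][2],a)
g,_=camera("side");cv2.imwrite("pics/side4.png",g[:,:,::-1])
E
```

```text
1.9 0.1866 [0.5 1.1 1.4] [0.32 0.14 0.02] [0.38 0.97] 22.0417
1.5 0.1857 [-1.5  6.   4.3] [1.47 0.42 0.02] [0.34 0.62] 23.0417
1.1 0.1848 [-1.3  6.4  3.5] [1.59 0.3  0.08] [0.28 0.28] 24.0417
0.8 0.1842 [-1.1  6.5  2.8] [1.78 0.31 0.06] [0.24 0.02] 24.7917
```

Run:
```python
from seat import *
import seat
z=sense()["position"][2]; y=.8
y=a-1.2
for k in range(3):
    f=sense()["wrist_force"]; 
    if abs(f[1])<3: break
    seat.H=seat.H+[0,.0007*np.sign(f[1])]; movep(np.array([*seat.H,z]),down(y)); print(seat.H,sense()["wrist_force"].round(1))
z,y=turn(1.2,z,y)
# re-press to measure head height
move_l(np.array([*seat.H,z+.003]),feed=.02)
r=move_l(np.array([*seat.H,z-.008]),feed=.01,until_force=4);s=sense()
print(r,s["position"],s["wrist_force"],"head top",s["position"][2]-.1012+.022,s["time_s"])
```

```text
[0.5625 0.1777] [-0.3  5.8  0.2]
[0.5625 0.1784] [-0.6  4.9  1. ]
[0.5625 0.1791] [-0.3  5.4  1.9]
0.7 0.1845 [-0.6  5.9  1.2] [1.49 0.18 0.05] [ 0.22 -0.07] 25.8417
0.3 0.1833 [-0.3  5.6  2.1] [1.45 0.09 0.03] [ 0.16 -0.42] 26.8417
-0.1 0.1824 [0.5 5.5 0.9] [ 1.33 -0.14  0.04] [ 0.09 -0.77] 27.8417
-0.4 0.1817 [0.7 5.7 2. ] [ 1.29 -0.26  0.01] [ 0.04 -1.04] 28.5917
True [0.56273457 0.17797888 0.18265182] [0.80861722 0.38516368 1.64913633] head top 0.10345182404889042 29.325
```

```bash
cat >> seat.py <<'E'
def measure(z):
    move_l(np.array([*H,z+.003]),feed=.02)
    r=move_l(np.array([*H,z-.008]),feed=.01,until_force=4);s=sense()
    print(r,s["position"],s["wrist_force"],"head top",s["position"][2]-.1012+.022,s["time_s"],s["joint_pos"].round(2))
    return s["position"][2]
E
python3 - <<'E'
from seat import *
import seat
seat.H=np.array([.5626,.178])
z,y=turn(1.15,sense()["position"][2],a-2.4)
measure(z)
E
```

```text
-0.5 0.1824 [ 0.6 -0.1  0.9] [-0.01 -0.24  0.03] [ 0.03 -1.12] 29.575
-0.88 0.1816 [-2.4  0.9  1.9] [0.14 0.42 0.06] [-0.03 -1.46] 30.575
-1.26 0.1807 [-4.1  3.2  2.5] [0.79 1.11 0.07] [-0.1 -1.8] 31.575
-1.55 0.1801 [-4.2  3.   2.5] [1.   1.21 0.04] [-0.15 -2.06] 32.325
True [0.5626897  0.17988545 0.18010641] [0.53578715 0.82713216 0.1330732 ] head top 0.10090640556187397 33.1417 [-0.15  0.43 -0.3   1.81  0.15  0.93 -2.06]
```

Run:
```python
from seat import *
import seat
seat.H=sense()["position"][:2]
z,y=turn(.55,sense()["position"][2],a-3.55)
z=measure(z)
sleep(.3)
move_l(np.array([*seat.H,.30]),feed=.12)
print(sense()["wrist_force"],sense()["finger_gap"])
movep(np.array([.5,-.05,.30]),down(-.8)); t,_=camera("top");g,_=camera("side")
cv2.imwrite("pics/top5.png",t[:,:,::-1]);cv2.imwrite("pics/side5.png",g[:,:,::-1])
cv2.imwrite("pics/m5.png",np.hstack([cv2.resize(t[160:270,160:290,::-1],None,fx=3,fy=3,interpolation=2),cv2.resize(g[100:210,220:350,::-1],None,fx=3,fy=3,interpolation=2)]))
print(sense()["joint_pos"],sense()["time_s"])
```

```text
-1.64 0.1795 [-1.   2.3  2.9] [0.55 0.32 0.04] [-0.17 -2.15] 33.3917
-2.01 0.1787 [0.6 2.7 1.7] [ 0.72 -0.    0.09] [-0.23 -2.48] 34.3917
-2.1 0.1785 [0.4 2.5 1.7] [ 0.78 -0.15  0.05] [-0.24 -2.56] 34.6417
True [0.5628988  0.18042235 0.17945142] [0.59911678 0.46817935 1.08327814] head top 0.10025141944198826 35.4 [-0.24  0.42 -0.18  1.81  0.09  0.92 -2.56]
[-0.24553211 -1.26550485 -1.00699203] 0.011198636675920045
[ 0.24509738  0.16137376 -0.26054526  1.86540417  0.04567397  1.12058324
 -0.83117598] 38.4583
```

View pics/m5.png

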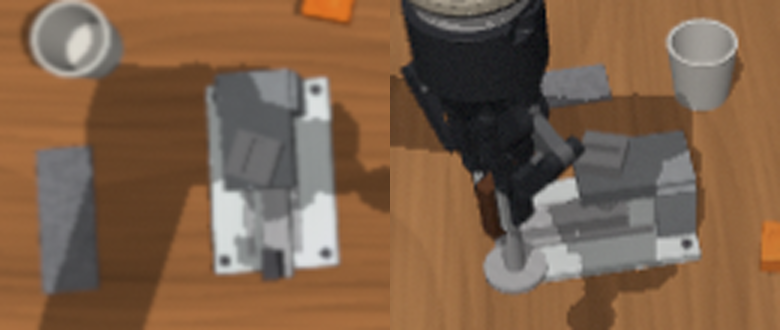

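The block is still in place, the head has turned and the driver is held upright. As an independent height check, I'll compare the depth of the head top against the bridge top (0.080), before and now.

Run:
```python
from h import *
H=np.array([.5626,.1775])
np.savez("now.npz",t=camera("top")[1],s=camera("side")[1])
N=np.load("now.npz")
for n,d0,d1 in(("top",np.load("top0.npz")["d"],N["t"]),("side",np.load("side0.npz")["d"],N["s"])):
    for d in(d0,d1):
        w=cloud(n,d);q=(w[...,:2]-ST)@rz(SY)
        b=(q[...,0]>.045)&(q[...,0]<.08)&(abs(q[...,1])<.022)&(w[...,2]>.06)&(w[...,2]<.1)
        r=np.linalg.norm(w[...,:2]-H,axis=-1);m=(r<.018)&(r>.009)&(w[...,2]>.088)
        print(n,"bridge",b.sum(),np.median(w[b,2]).round(4),w[b,2].std().round(4),"head",m.sum(),np.median(w[m,2]).round(4),np.median(w[m,2])-np.median(w[b,2])+.08)
```

```text
top bridge 237 0.0802 0.0016 head 131 0.1078 0.10763089636021565
top bridge 238 0.0804 0.0017 head 127 0.0992 0.09879980628527306
side bridge 168 0.0794 0.0016 head 92 0.1065 0.10707983713595408
side bridge 162 0.0797 0.0015 head 89 0.098 0.09831793950687694
```

Both cameras agree: the head went from about 0.1074 to 0.0986 (8.8 mm, or 3.95 of the 4.1 rad turned). The driver reading was 1.5 mm higher, so the driver probably slipped slightly in the grip. The foot should then hang at about 16.6–18 mm free, in range either way. Next the driver goes back and the block comes out.

Run:
```python
from h import *
D=np.array([.4846,-.370]);R=down(2.37-np.pi/2)
movep(np.array([.5,-.2,.30]),down(.0))
movep(np.array([*D,.25]),R)
move_l(np.array([*D,.13]),feed=.12)
r=move_l(np.array([*D,.097]),feed=.03,until_force=5);s=sense();print(r,s["position"],s["wrist_force"],s["time_s"])
t,_=camera("top");g,_=camera("side")
cv2.imwrite("pics/m6.png",np.hstack([cv2.resize(t[210:280,420:490,::-1],None,fx=5,fy=5,interpolation=2),cv2.resize(g[330:400,225:295,::-1],None,fx=5,fy=5,interpolation=2)]))
```

```text
True [ 0.4844132  -0.36981682  0.10112234] [-0.89812111  0.49058655  4.13700152] 42.575
```

View pics/m6.png

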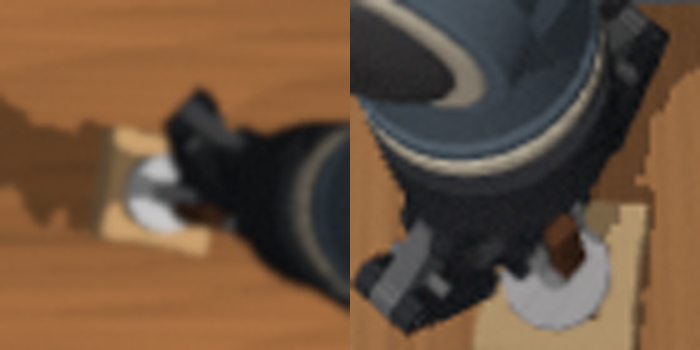

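The driver is seated at exactly the grasp height. Releasing it and drawing the block out.

Run:
```python
from h import *
command_gripper(.045); move_l(sense()["position"]+[0,0,.12],feed=.15)
B=np.array([.4740,.1672]);R=down(SY+np.pi/2)
try: R=pick([*B,.2],SY+np.pi/2)
except: pass
movep(np.array([.5,-.05,.30]),R)
movep(np.array([*B,.20]),R)
move_l(np.array([*B,.0613]),feed=.1,until_force=15); command_gripper(0,60)
f0=sense()["wrist_force"];print(sense()["position"],sense()["finger_gap"],f0)
q=B+rz(SY)@[-.010,0]; move_l(np.array([*q,.0613]),feed=.04);print(sense()["wrist_force"])
q=B+rz(SY)@[-.058,0]; move_l(np.array([*q,.0615]),feed=.04);print(sense()["wrist_force"],sense()["time_s"]); sleep(.3)
move_l(np.array([*q,.13]),feed=.1)
R2=pick([*BG,.15],BY+np.pi/2)
movep(np.array([*BG,.14]),R2)
move_l(np.array([*BG,.06]),feed=.1)
print(move_l(np.array([*BG,.050]),feed=.02,until_force=5),sense()["position"])
command_gripper(.045); move_l(np.array([*BG,.25]),feed=.2)
movep(np.array([.45,.30,.35]),R2)
for n in("top","side"):
    p,d=camera(n); cv2.imwrite(f"pics/{n}7.png",p[:,:,::-1]);np.savez(f"{n}7.npz",p=p,d=d)
print(sense()["time_s"])
```

```text
[0.47425097 0.16714822 0.06177499] 0.01312276789577235 [-1.18523843 -0.94088976  4.70516595]
[ 3.83309384 -0.20266812  1.82195265]
[0.65385408 0.54731538 5.49161307] 49.9167
True [0.46081742 0.35621652 0.05381275]
55.3917
```

View pics/top7.png

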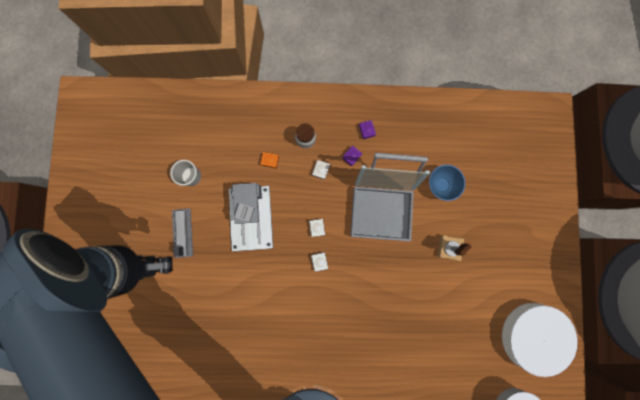

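The block is back on its pad and the driver is in its rest. The far tile was knocked from (319,182) to (320,169). Measuring tiles, tray and head.

```bash
cat > m.py <<'E'
from h import *
def tiles(n,p,w):
    hsv=cv2.cvtColor(p,cv2.COLOR_RGB2HSV);out=[]
    m=(hsv[...,1]<45)&(hsv[...,2]>150)&(w[...,2]<.05)&(w[...,0]>.3)&(w[...,0]<.76)&(w[...,1]<.09)&(w[...,1]>-.085)
    for a,r in rect(m):
        P=plane(n,cv2.boxPoints(r),.02); e=[P[1]-P[0],P[2]-P[1]]; L=[np.linalg.norm(x) for x in e]; E=e[int(np.argmax(L))]
        if a>100: out.append((*P.mean(0)[:2].round(4),round(np.arctan2(E[1],E[0])%np.pi,3),np.round(L,3),int(a)))
    return sorted(out,key=lambda t:t[0])
E
python3 - <<'E'
from m import *
H=np.array([.5626,.1775])
for n in("top","side"):
    f=np.load(f"{n}7.npz");p,d=f["p"],f["d"];w=cloud(n,d)
    for t in tiles(n,p,w):print(n,*t)
    hsv=cv2.cvtColor(p,cv2.COLOR_RGB2HSV)
    m=(hsv[...,1]<45)&(hsv[...,2]>70)&(w[...,2]<.06)&(w[...,0]<.655)&(w[...,0]>.4)&(w[...,1]<-.06)&(w[...,1]>-.3)
    a,r=rect(m)[0];P=plane(n,cv2.boxPoints(r),.03 if n=="top" else .03);print("tray",r,P.mean(0),P.round(3).tolist())
    # floor centroid-independent: inner rim from depth
    i=(w[...,2]>.024)&(w[...,2]<.038)&m; q=w[i];print("rim x",np.percentile(q[:,0],[2,98]),"y",np.percentile(q[:,1],[2,98]),len(q))
    b=(w[...,2]>.12)&(w[...,0]>.6)&(w[...,0]<.8)&(w[...,1]<-.05)&(w[...,1]>-.32)
    print("guard high pts",b.sum(),w[b].mean(0),w[b].max(0),w[b][w[b][:,2]>w[b][:,2].max()-.03].mean(0))
    q=(w[...,:2]-ST)@rz(SY)
    b=(q[...,0]>.045)&(q[...,0]<.08)&(abs(q[...,1])<.022)&(w[...,2]>.06)&(w[...,2]<.1)
    r=np.linalg.norm(w[...,:2]-H,axis=-1);mm=(r<.018)&(r>.009)&(w[...,2]>.088)
    print("head",np.median(w[mm,2])-np.median(w[b,2])+.08)
a=cv2.imread("pics/top7.png")[145:245,335:445];b=cv2.imread("pics/side7.png")[210:335,260:385]
cv2.imwrite("pics/m7.png",np.hstack([cv2.resize(a,(385,350),interpolation=2),cv2.resize(b,(350,350),interpolation=2)]))
E
```

```text
top 0.4401 -0.0119 0.222 [0.036 0.043] 192
top 0.531 -0.0028 0.166 [0.035 0.043] 182
top 0.691 -0.0095 2.851 [0.042 0.035] 166
tray ((381.811767578125, 213.44705200195312), (60.13005065917969, 50.00611114501953), 4.398705959320068) [ 0.57279206 -0.17697973  0.03      ] [[0.51, -0.092, 0.03], [0.644, -0.1, 0.03], [0.636, -0.264, 0.03], [0.501, -0.253, 0.03]]
rim x [0.50291313 0.64202441] y [-0.2581972  -0.09697675] 402
guard high pts 938 [ 0.67024563 -0.18134735  0.1730502 ] [ 0.69431397 -0.10338039  0.2237527 ] [ 0.68577613 -0.18233125  0.21747495]
head 0.0989564485735183
side 0.4401 -0.0138 0.241 [0.043 0.038] 203
side 0.5309 -0.0049 0.18 [0.043 0.037] 197
tray ((304.51507568359375, 293.4068298339844), (71.98767852783203, 65.3255844116211), 87.87889862060547) [ 0.57078829 -0.18469674  0.03      ] [[0.5, -0.096, 0.03], [0.648, -0.103, 0.03], [0.634, -0.273, 0.03], [0.501, -0.266, 0.03]]
rim x [0.50370153 0.64116495] y [-0.26143077 -0.09965378] 707
guard high pts 1176 [ 0.67079733 -0.19236126  0.17454937] [ 0.6956884  -0.10439381  0.2228116 ] [ 0.68561215 -0.19075622  0.21642065]
head 0.09903050492893588
```

View pics/m7.png

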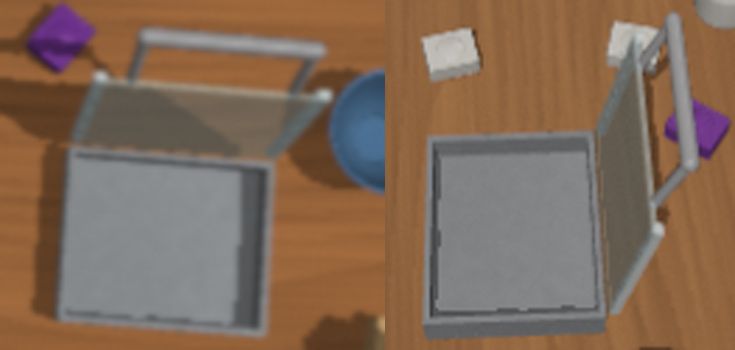

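The head is at 0.0990, so the free foot is at 17.0 mm. The tray centre is (0.5725,-0.179) with yaw -0.065; the bar, worked out from the hinge geometry, matches the depth data. All tiles are boss-up, with a 23 mm depth at the middle. Laying the tiles.

```bash
cat >> h.py <<'E'
TC=np.array([.5725,-.179]);TY=-.065
def tr(x,y=0): return TC+rz(TY)@[x,y]
def tile(x,y,a,slot):
    p=np.array([x,y]);R=pick([x,y,.2],a);movep(np.array([*p,.15]),R);command_gripper(.064)
    r=move_l(np.array([*p,.029]),feed=.12,until_force=12);command_gripper(0,40)
    s=sense();print("gap",s["finger_gap"],s["position"].round(4),r)
    if s["finger_gap"]<.03: return False
    move_l(np.array([*p,.16]),feed=.2)
    t=tr(0,slot);c=[down(TY),down(TY+np.pi)];R2=max(c,key=lambda C:C[:,2]@R[:,2])
    movep(np.array([*t,.16]),R2);move_l(np.array([*t,.045]),feed=.15)
    r=move_l(np.array([*t,.031]),feed=.03,until_force=4);print("placed",r,sense()["position"].round(4))
    command_gripper(.058);move_l(np.array([*t,.16]),feed=.2);print("t",sense()["time_s"]);return True
E
python3 - <<'E'
from h import *
movep(np.array([.45,.15,.3]),down(.2))
if tile(.440,-.013,.23,-.048):
    tile(.531,-.004,.173,0)
movep(np.array([.45,.12,.3]),down(.2))
from m import *
for n in("top","side"):
    p,d=camera(n);cv2.imwrite(f"pics/{n}8.png",p[:,:,::-1])
    print(tiles(n,p,cloud(n,d)))
E
```

```text
gap 0.04265544174877921 [ 0.4406 -0.013   0.0299] False
placed True [ 0.5698 -0.2271  0.0346]
t 63.325
gap 0.04296158831020125 [ 0.5317 -0.004   0.03  ] False
placed True [ 0.5731 -0.1792  0.035 ]
t 69.8917
[(np.float64(0.6913), np.float64(-0.0098), np.float64(2.814), array([0.044, 0.036]), 170)]
[(np.float64(0.6871), np.float64(-0.0137), np.float64(1.271), array([0.044, 0.038]), 100)]
```

Run:
```python
from h import *
tile(.6905,-.0108,2.84,.048)
movep(np.array([.45,.12,.3]),down(.2))
for n in("top","side"):
    p,d=camera(n);cv2.imwrite(f"pics/{n}9.png",p[:,:,::-1])
a=cv2.imread("pics/top9.png")[145:265,335:475];b=cv2.imread("pics/side9.png")[210:335,260:385]
cv2.imwrite("pics/m9.png",np.hstack([cv2.resize(a,(408,350),interpolation=2),cv2.resize(b,(350,350),interpolation=2)]))
```

```text
gap 0.042912169357095444 [ 0.6914 -0.0108  0.0303] False
placed True [ 0.576  -0.1313  0.0351]
t 78.125
```

View pics/m9.png

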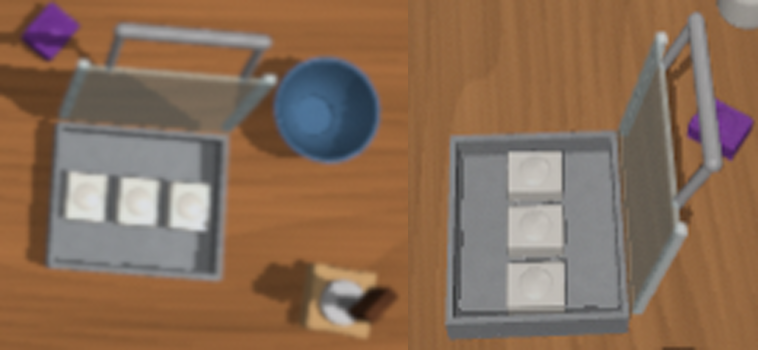

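All three tiles lie flat, relief up, in a row. Next, grip the guard bar with the tool pointing down and lower it along its arc, watching the force.

```bash
cat > guard.py <<'E'
from h import *
hx=.0705
def bar(th,dr=0):
    r=.1854+dr;g=.0648+th;p=tr(hx-r*np.cos(g),0);return np.array([*p,.034+r*np.sin(g)+.006])
E
python3 - <<'E'
from guard import *
b=bar(1.75);R=pick([*b[:2],.3],TY);movep(np.array([.5,-.1,.34]),R);movep(np.array([*b[:2],.33]),R);command_gripper(.06)
print(b,move_l(b,feed=.1,until_force=10));command_gripper(0,30)
s=sense();print(s["finger_gap"],s["position"],s["wrist_force"].round(1),s["time_s"])
if s["finger_gap"]>.008:
    f0=s["wrist_force"];dr=0
    for th in np.arange(1.70,.99,-.05):
        move_l(bar(th,dr),feed=.08);f=sense()["wrist_force"]-f0
        g=.0648+th;u=np.array([-np.cos(g),0,np.sin(g)]);fr=f@u
        if abs(fr)>6: dr+=.0005*np.sign(fr)
        if round(th*20)%2==0:print(round(th,2),f.round(1),round(fr,1),round(dr,4),round(sense()["finger_gap"],4))
    p,_=camera("side");q,_=camera("top")
    cv2.imwrite("pics/g1.png",np.hstack([p[180:400,180:440,::-1],q[100:320,300:520,::-1]]))
print(sense()["time_s"])
E
```

```text
[ 0.68754725 -0.18648862  0.21990818] False
0.011083828803029805 [ 0.68777613 -0.18652296  0.22028282] [0.4 0.5 1.3] 83.1417
1.7 [ 0.3 -1.4 -0.5] -0.4 0 0.011
1.6 [ 0.9 -1.6  2.5] 2.6 0 0.0106
1.5 [ 0.  -3.6  1.9] 1.9 0 0.0111
1.4 [ 0.4 -4.9  1. ] 1.0 0 0.0109
1.3 [-1.3 -5.5  0.4] 0.6 0 0.0108
1.2 [-0.9 -7.   0.3] 0.5 0 0.0108
1.1 [-0.3 -5.9  0.6] 0.7 0 0.0106
1.0 [-1.4 -6.  -0.4] 0.3 0 0.0106
87.2417
```

View pics/g1.png

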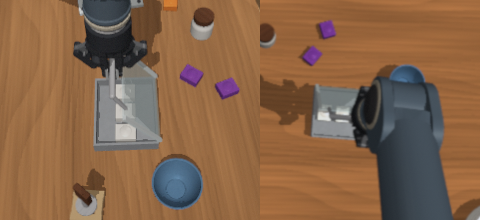

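The guard is following with low forces. Lowering it the rest of the way.

Run:
```python
from guard import *
f0=np.array([.4,.5,1.3]);dr=0
for th in np.r_[np.arange(.95,.11,-.05),.1,.06,.03]:
    move_l(bar(th,dr),feed=.08 if th>.15 else .04);f=sense()["wrist_force"]-f0
    g=.0648+th;u=np.array([-np.cos(g),0,np.sin(g)]);fr=f@u
    if abs(fr)>6: dr+=.0005*np.sign(fr)
    if round(th*20)%3==0:print(round(th,2),f.round(1),round(fr,1),round(dr,4))
print(move_l(bar(-.03,dr),feed=.02,until_force=8),sense()["position"],bar(0),sense()["wrist_force"].round(1))
command_gripper(.04);sleep(.5)
print(sense()["wrist_force"].round(1))
move_l(sense()["position"]+[0,0,.2],feed=.15)
movep(np.array([.45,.12,.32]),down(.2));sleep(.3)
from m import *
H=np.array([.5626,.1775])
for n in("top","side"):
    p,d=camera(n);cv2.imwrite(f"pics/{n}F.png",p[:,:,::-1]);w=cloud(n,d)
    q=(w[...,:2]-TC)@rz(TY);b=(abs(q[...,0]+.1145)<.004)&(abs(q[...,1])<.045)&(w[...,2]>.02)
    print(n,"bar z",b.sum(),np.median(w[b,2]))
    q=(w[...,:2]-ST)@rz(SY);b=(q[...,0]>.045)&(q[...,0]<.08)&(abs(q[...,1])<.022)&(w[...,2]>.06)&(w[...,2]<.1)
    r=np.linalg.norm(w[...,:2]-H,axis=-1);mm=(r<.018)&(r>.009)&(w[...,2]>.088)
    print("head",np.median(w[mm,2])-np.median(w[b,2])+.08)
a=cv2.imread("pics/topF.png")[140:270,160:480];b=cv2.imread("pics/sideF.png")[90:400,200:420]
cv2.imwrite("pics/mF.png",np.hstack([cv2.resize(a,(560,228),interpolation=2),cv2.resize(b,None,fx=1,fy=1)[:228]]))
b=cv2.resize(b,(390,550));a=cv2.resize(a,(400,163));c=np.zeros((550,400,3),np.uint8);c[:163]=a
t=cv2.imread("pics/topF.png")[180:250,330:480];c[170:357]=cv2.resize(t,(400,187),interpolation=2)
t=cv2.imread("pics/topF.png")[180:260,165:285];c[360:550]=cv2.resize(t,(400,267),interpolation=2)[:190]
cv2.imwrite("pics/mF.png",np.hstack([b,c]));print(sense()["time_s"])
```

```text
0.9 [-1.8 -6.6 -1.3] 0.0 0
0.75 [-0.6 -6.5 -2.4] -1.3 0
0.6 [ 0.2 -6.3 -2.4] -1.7 0
0.45 [-0.  -6.4 -3.1] -1.5 0
0.3 [-0.6 -5.6 -1.6] -0.0 0
0.15 [-0.6 -5.5 -2.1] 0.1 0
True [ 0.4585001  -0.17147398  0.0513374 ] [ 0.45823093 -0.17156203  0.05200551] [-1.4 -0.4  4.8]
[0.2 0.1 0.3]
top bar z 108 0.051727822632401
head 0.09832961103606412
side bar z 147 0.051872784346920664
head 0.09901219531338522
97.225
```

View pics/mF.png

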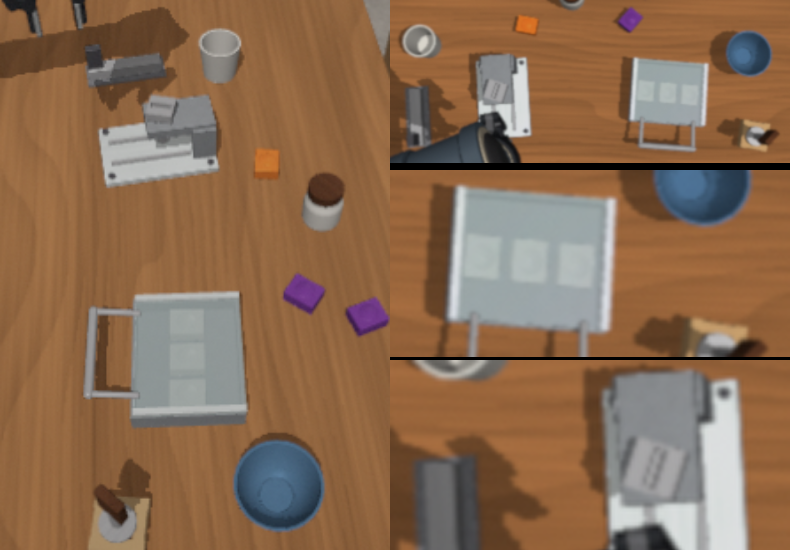

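The guard is shut (bar top at 0.0518, where 0.052 is nominal). The driver is upright, the block is on its pad, the tiles are in a row and the bystanders haven't moved. Handing in.

```bash
python3 -c "
from rig import *
finish_job();print(sense()['time_s'])"
```

```text
the job is handed in; nothing more can be done
the job is handed in; nothing more can be done
```

The tile feed is ready and I handed the job in at about 97 s of the 210 s allowed; the rig gives no verdict. I slid the setting block under the foot and turned the screw about 4.1 rad clockwise with the driver. I then put the driver back in its rest, drew the block out and returned it to its pad. Last, I laid the three tiles flat and relief up in the tray, and lowered the guard gently while holding its bar.

What the last checks showed:
- **Guard:** the bar top is at 51.8 mm, where 52 mm is nominal shut.
- **Foot setting:** the cameras put the screw head's top at about 98.3–99.0 mm. That means the free foot hangs about 16.3–17 mm over the bed, within the 15.5–19.8 mm allowed. The drag was probably about 4.5–5.5 N, estimated from the spring rate, and I felt a few newtons while pulling the block out.
- **One disagreement:** the height felt through the driver gave the head's top as 100.25 mm, about 1.5 mm higher than the cameras. That would put the foot at 18.2 mm, also within range, so I left the setting alone.
- **Everything else:** in the final pictures the driver stands upright in its rest, the block lies on its pad, and the cup, bowl and jar look unmoved. One tile was knocked aside during the run, so I found it again before picking it up.

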